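Hang a second grinding wheel on an occupied pegboard hook

TASK

Take the white grinding wheel out of the wooden stand and hang it by its bore on the pegboard hook that already carries the small brown wheel, then slide both right back, the small wheel against the board and the white one against it, and let go. The end of the hook has been knocked out of line, so feel the wheel on. The stones are brittle, so never knock them or press hard against the hook or the other wheel, lower the wheel on to the hook rather than drop it, keep the small wheel on the hook all the while, and leave the grey wheel, the jar and the red can where they are.

Things in the scene. Friction and masses are not known exactly. Their poses are not given: they have to be found in the camera images.
- white_wheel: The wheel to hang: white stone, blue paper disc on each face, 150 mm in diameter, 20 mm thick, plain 13 mm bore, about 0.7 kg. Origin at its centre, x along the bore. Stands on edge in either slot of the stand, centre 86 mm above the bench. Grip it from above across the thickness: fingertips 20 mm below its top stay clear of the bore and of the small wheel.
- small_wheel: Brown stone disc, green paper disc on each face, 100 mm in diameter, 20 mm thick, 13 mm bore, about 0.34 kg, origin at its centre, x along the bore. It hangs loose on the straight part of the hook, its back 4 to 18 mm off the board, and slides along the wire when pushed with a few newtons.
- hook: Dark hook of stiff 5 mm round wire in the pegboard. Origin: on the wire's axis where it leaves the board's face; its -x axis points straight out from the board, z up. The first 40 mm of wire runs level and straight out along -x. A hung wheel's centre rests 4 mm below the wire's axis.
- hook_bend (a point): Point on the wire's axis 40 mm out, where it was knocked sideways. From here a level 50 mm length leaves the straight line by up to 0.45 rad to either side, another amount each time that no reading gives (look or feel). Then the last 6 mm turns up, its axis rising 4 mm, ending in a round tip. A bore passes level over the tip with its centre 0 to 4 mm above the wire's axis, best 2 mm.
- board: White pegboard panel in a wooden frame standing on the bench, fixed, 420 mm wide, 203 mm high (38 mm above the hook). Origin: foot of its front face, in the middle; it faces along its own -x. The hook stands up to 40 mm to either side of the middle.
- stand: Wooden stand, fixed, 210 by 170 mm, origin at the centre of its underside. Two slots, open at the top, 22 mm wide, 90 mm apart along its x axis (at x = -45 and +45 mm), run along its y axis; their side rails reach 36 mm above the bench. A wheel in a slot has its bore along the stand's x.
- grey_wheel: Grey stone wheel with a red paper disc, 150 mm in diameter, 20 mm thick, standing in the other slot. It stays. Origin at its centre.
- screw_jar: Glass jar with a brass lid, 60 mm across, 70 mm high; leave it. Origin under its centre.
- oil_can: Red can, 54 mm across, 110 mm high; leave it. Origin under its centre.
Things that resemble listed ones, but are neither listed nor needed, are in the scene too. What is shaped like the white_wheel but purple is not meant. Of the things that look like the small_wheel, the smaller one is meant.

How it is judged (in metres and radians):
On the way, in this order (a step that is already met when the one before it is completed fails the run):
1. the white wheel is lifted clear of the stand (height (world z) of white_wheel above 0.125 m and contact force between white_wheel and stand below 0.1 N), for 0.2 s.
2. the white wheel is threaded on to the hook, with the end of the wire through its bore (x of white_wheel in the frame of hook between -0.078 and -0.02 m and y of white_wheel in the frame of hook between -0.024 and 0.024 m and z of white_wheel in the frame of hook between -0.01 and 0.008 m), for 0.2 s.
At the end, for the whole second after the job is handed in: Let go and at rest on the straight part of the hook: small wheel within 3 mm of the board, white wheel before it within 4.5 mm of closed up; each centre 1 to 8 mm below the wire's axis and within 7 mm of it sideways, the white wheel square to the hook within 0.17 rad (x of small_wheel in the frame of hook between -0.013 and -0.007 m and y of small_wheel in the frame of hook between -0.007 and 0.007 m and z of small_wheel in the frame of hook between -0.008 and -0.001 m and x of white_wheel in the frame of hook between -0.0345 and -0.025 m and y of white_wheel in the frame of hook between -0.007 and 0.007 m and z of white_wheel in the frame of hook between -0.008 and -0.001 m and angle between the x axis of white_wheel and the x axis of hook, either way round below 0.17 rad and linear speed of each of white_wheel, small_wheel below 0.02 m/s); the robot touches nothing.
It fails at once if the small wheel comes off the hook or is carried along it past the bend (z of small_wheel in the frame of hook below -0.02 m or x of small_wheel in the frame of hook below -0.05 m).
It fails at once if the white wheel is knocked or pressed against the hook with more than 30 N (contact force between white_wheel and hook above 30 N).
It fails at once if the white wheel is knocked or pressed against the small wheel with more than 20 N (contact force between white_wheel and small_wheel above 20 N).
It fails at once if the fingers press on the small wheel with more than 20 N (contact force between the fingers and small_wheel above 20 N).
It fails at once if the grey wheel is moved by more than 20 mm, or the jar or the red can by more than 30 mm (distance of grey_wheel from where it was at the start of the episode above 0.02 m or distance of any of screw_jar, oil_can from where it was at the start of the episode above 0.03 m).
It also fails if it takes over 67 s, if anything falls off the work surface, if the arm or the gripper's body presses on something with over 40 N, if the wrist force passes 120 N, or if a joint passes its speed limit or range.

ROBOT

A 6-joint arm with a two-finger parallel gripper is mounted at the origin on the work surface. World frame = base frame: x ahead of the robot, y to its left, z up, the work surface at z = 0. Lengths are in mm, angles in rad, forces in N, time in s.
With the tool pointing down it reaches from about 300 to 775 mm from the base axis. Payload 14.6 kg.
Tool frame: the origin (TCP) lies between the finger pads; the fingertips stand manip.tip_reach ahead of it and the grasp point (between the pads) lies 5 mm behind it (manip.tip_reach is the distance from the TCP to the fingertips, in mm); z points along the fingers, y is the line along which they close (so a half turn about z gives the same grasp; the last joint's range is limited). The gripper opens to 94 mm and grips with 3 to 60 N. Pads are 16 mm wide; open, the fingers measure 119 mm over their backs; the gripper's body (75 mm by 177 mm) begins 78 mm behind the grasp point.
Start: joints at [1.129, 0.3, 1.521, -0, 1.321, -0.067], TCP at [201.344, 511.81, 219.446] pointing down, gripper open.
Joint ranges: [-3.03, 3.03], [-0.79, 2.21], [0.23, 2.52], [-1.04, 4.18], [0, 3.07], [-2.55, 2.55]. Speed limits (rad/s): [2.22, 2.22, 2.57, 3.14, 3.14, 3.14].

INTERFACE

Orientations are given as [roll, pitch, yaw] about the fixed x, y, z axes, in that order (R = Rz(yaw) Ry(pitch) Rx(roll)).
In Python, from cell import manip gives the robot as it stands. The module is installed in compiled form; this text tells all that it offers.
- The arm moves only by the shell command python3 -m creep 'ROWS' [FORCE]. ROWS is JSON, a list of rows, each a list of 3 entries, a list of its own where there are three numbers: the opening, from -1 (shut) to 1 (fully open), then the shift along the tool's x, y, z in cm, then the turn about the tool's z in units of 5 degrees (1.0 is 5 degrees). In form: [[grip, [tx, ty, tz], roll], ...]. A call has 1 to 12 rows; each row is the pose to reach, as a shift and turn from the pose commanded when the call began, along the tool's axes at that moment; what a row does not reach only later rows make up. A row lasts 1/10 s, in which the tool goes at most 50 mm and 8.59 degrees, less where a joint would pass 70% of its speed; a pose out of reach is approached as far as the arm can. A call with a gripper value outside its range is refused whole. The fingers move at their own pace and stop on an object; FORCE is the grip in N (left out, the last holds). Time passes only in rows, so rows that repeat a pose let the fingers close. It gives the time, the measured TCP pose, the force, the opening and the grip force at its end, in the units of the state.
- manip.read_state(): the state, without advancing time (a new reading comes with each control period).
- manip.camera(name): name is "scene" or "side" or "wrist"; returns the picture (420x560x3 uint8, red, green, blue); there is no depth.
- manip.camera_params(name): a dict with "fovy" (degrees; the focal length in pixels is half the picture's height over the tangent of half this angle, whatever the lens; pixels are square), "cx", "cy" (the principal point, pixels), "origin" and "attitude" of the camera in the world. Camera axes: x right, y down, z forward; pixel columns grow to the right and rows downward; lengths in mm; the calibration is good to about 2 mm. A picture is of the moment at which its call begins: read the wrist's pose just before it. camera_params takes no time and is no camera call; for the wrist camera it gives the pose at the moment of the call.
- manip.sign_off(): hands the job in; it is judged then, once.
The state is a dict: "clock": time; "joints": joint angles; "qd": joint speeds; "effort": joint torques, N m; "eef_pos": TCP position; "eef_rot": TCP orientation; "wrist_force": force on the tool from outside, world axes, zero at the start; "moment": the same for the moment, N m; "finger_gap": finger opening in mm; "finger_force": force on a finger pad.
Only numpy, scipy, OpenCV 4.12 (cv2) and the standard library are available. Lean on these libraries where they do the work, as an engineer would, in place of code of your own. Each camera call takes 0.05 s, during which the arm holds its last target. There are 200 camera calls.

## Working session

There is one attempt and no reset: what is moved stays moved. The work goes in short steps, Python scripts to look and compute and a shell command to move; the robot and the scene stay as the last step left them, time stands still between calls to the robot, and variables do not carry over. Pictures are saved under pics/ and viewed, at most 13 in all, crops included, and the job is handed in when it is done.

```bash
mkdir -p pics; python3 - <<'E'
from cell import manip
import cv2
for n in ("scene","side","wrist"):
    p=manip.camera_params(n);print(n,p)
    cv2.imwrite(f"pics/{n}0.png",manip.camera(n)[:,:,::-1])
print(manip.read_state(),manip.tip_reach)
E
```

```text
scene {'fovy': 52.45088579137446, 'cx': 273.6888697991884, 'cy': 206.4443239382834, 'origin': array([1320.53764583,  -63.67214178,  811.91658542]), 'attitude': array([-2.30574385,  0.00468375,  1.54206481])}
side {'fovy': 49.6496322445075, 'cx': 278.9677795829047, 'cy': 211.52494127714533, 'origin': array([  416.42404405, -1056.18677756,  1107.37865143]), 'attitude': array([-2.36119712,  0.01121232, -0.13988285])}
wrist {'fovy': 62.45187649631203, 'cx': 275.1134985636423, 'cy': 211.22776648037544, 'origin': array([125.12691119, 542.50197971, 384.08114445]), 'attitude': array([2.85452199e+00, 1.51338514e-03, 1.19639882e+00])}
{'clock': 0.15, 'joints': array([ 1.12941025e+00,  3.00314536e-01,  1.52142598e+00,  5.12150927e-05,
        1.32066981e+00, -6.66225936e-02]), 'qd': array([ 0.00113563, -0.00261794, -0.00405486,  0.00031958,  0.00168578,
       -0.00071059]), 'effort': array([ 1.79828996e-03, -5.31953180e+01, -3.52828467e+01,  7.08625931e-02,
        2.36132549e-02, -1.21012813e-04]), 'eef_pos': array([201.2563351 , 511.66729976, 219.03781625]), 'eef_rot': array([-3.14078009e+00, -1.03936268e-04,  2.76681643e+00]), 'wrist_force': array([ 0.50601924, -0.24955208, -1.17215283]), 'moment': array([-0.01096757,  0.03661393, -0.01391728]), 'finger_force': 0.0, 'finger_gap': 94.00670071938906} 14.0
```

View pics/scene0.png

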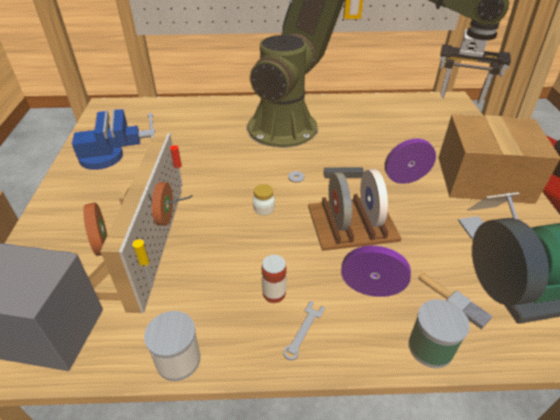

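View pics/side0.png

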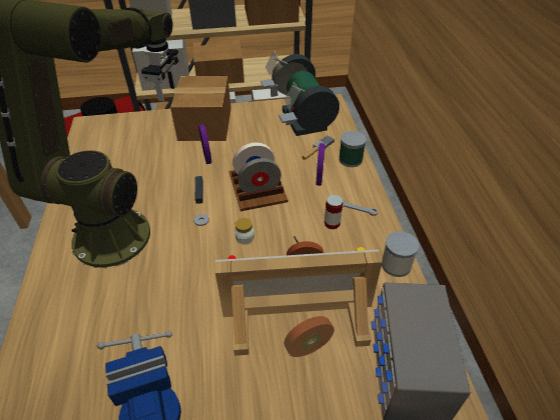

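```bash
python3 - <<'E'
import cv2,numpy as np
a=cv2.imread('pics/scene0.png');b=cv2.imread('pics/side0.png')
r=lambda im,x,y,w,h,s:cv2.resize(im[y:y+h,x:x+w],None,fx=s,fy=s,interpolation=cv2.INTER_CUBIC)
cv2.imwrite('pics/c1.png',np.hstack([r(a,110,130,100,180,3.3333333),r(a,300,150,110,145,4.1379)[:600,:440]]) if 0 else np.hstack([r(a,120,130,80,120,5),r(a,305,155,100,150,4)]))
cv2.imwrite('pics/c2.png',np.vstack([r(b,205,230,200,60,4),r(b,205,135,200,85,4)]))
E
```

```text
(no output)
```

View pics/c1.png

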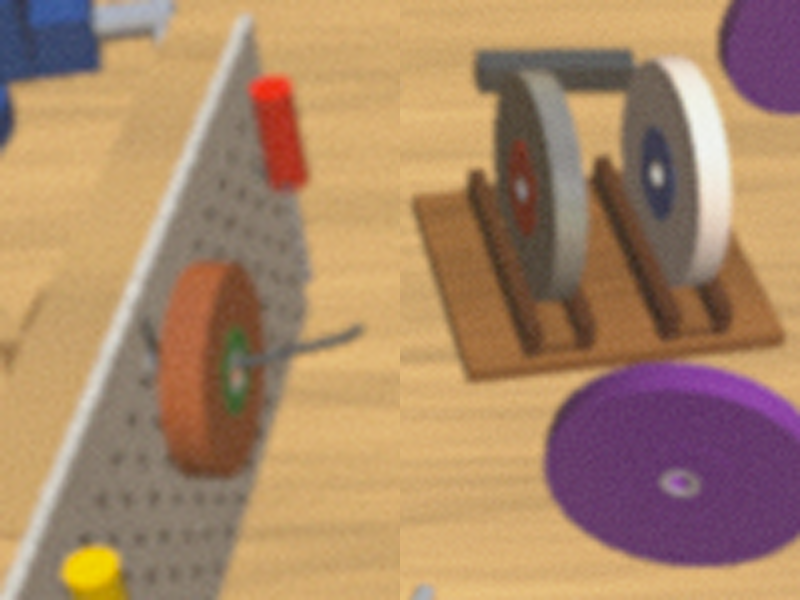

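View pics/c2.png

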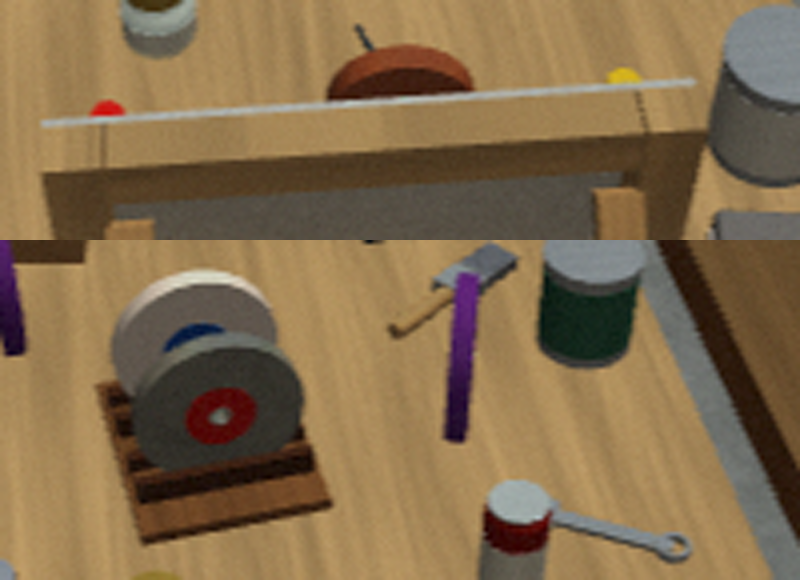

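```bash
cat >h.py <<'E'
from cell import manip
import numpy as np
from scipy.spatial.transform import Rotation as R
def ray(n,u,v,p=None):
    p=p or manip.camera_params(n);f=210/np.tan(np.radians(p['fovy'])/2)
    d=R.from_euler('xyz',p['attitude']).apply([(u-p['cx'])/f,(v-p['cy'])/f,1]);return np.array(p['origin']),d
def pl(n,u,v,z,p=None):
    o,d=ray(n,u,v,p);return (o+d*(z-o[2])/d[2]).round(1)
def tri(a,b):
    (o,d),(q,e)=ray(*a),ray(*b)
    s,t=np.linalg.lstsq(np.c_[d,-e],q-o,rcond=None)[0];return ((o+s*d+q+t*e)/2).round(1),np.linalg.norm(o+s*d-q-t*e).round(1)
def proj(n,X,p=None):
    p=p or manip.camera_params(n);f=210/np.tan(np.radians(p['fovy'])/2)
    c=R.from_euler('xyz',p['attitude']).inv().apply(np.array(X)-p['origin']);return (c[:2]/c[2]*f+[p['cx'],p['cy']]).round(1)
E
python3 - <<'E'
from h import *
print('board top',pl('side',215.5,259.8,203),pl('side',378.75,249.3,203),pl('scene',170.5,134,203))
for u,v,z in[(192,195.6,168),(177,200,165),(168,202.4,165),(167.2,204.4,161)]:print('hook sc',pl('scene',u,v,z))
print('side tip',pl('side',294.5,236.75,168),pl('side',297.5,242,165),tri(('scene',192,195.6),('side',294.5,236.75)))
print('white face',pl('scene',369.25,198.75,86),'grey',pl('scene',305+30.5,155+188/4,86),pl('side',205+221/4,135+175/4,86))
for u,v in[(322.5,250),(401.25,240),(308.25,204.25)]:print('stand sc',pl('scene',u,v,5))
for u,v in[(241.25,210.75),(287.5,201.25),(229.25,171.25)]:print('stand si',pl('side',u,v,5))
E
```

```text
board top [ 347.7 -314.8  203. ] [ 766.8 -342.7  203. ] [ 353.9 -310.1  203. ]
hook sc [ 564.4 -234.6  168. ]
hook sc [ 575.3 -268.3  165. ]
hook sc [ 583.  -287.8  165. ]
hook sc [ 585.3 -289.9  161. ]
side tip [ 564.4 -237.1  168. ] [ 569.8 -254.7  165. ] (array([ 564.1, -235.4,  167. ]), np.float64(1.7))
white face [496.3 203.9  86. ] grey [506. 115.  86.] [504.9 112.3  86. ]
stand sc [596.8  77.1   5. ]
stand sc [568.9 284.9   5. ]
stand sc [422.1  56.5   5. ]
stand si [429.1  49.5   5. ]
stand si [592.9  71.9   5. ]
stand si [401.5 265.1   5. ]
```

```bash
cat >>h.py <<'E'
def go(x,y,z,yaw=None):
    s=manip.read_state();r=R.from_euler('xyz',s['eef_rot'])
    d=r.inv().apply(np.array([x,y,z])-s['eef_pos'])/10
    cy=s['eef_rot'][2];dy=0 if yaw is None else (yaw-cy+np.pi)%(2*np.pi)-np.pi
    return d.round(2),round(-dy/np.radians(5),2)
def st():
    s=manip.read_state();print(*[(k,np.round(s[k],3)) for k in('clock','joints','eef_pos','eef_rot','wrist_force','moment','finger_gap','finger_force')],sep='\n')
E
python3 -c "
from h import *
print(go(494,214,245,3.276))"
```

```text
(array([-38.14, -16.99,  -2.59]), np.float64(-5.83))
```

```bash
python3 -m creep '[[1,[-2,-1,-2.6],0],[1,[-5.5,-2.5,-2.6],-0.8],[1,[-9.5,-4.3,-2.6],-1.6],[1,[-13.5,-6,-2.6],-2.4],[1,[-18,-8,-2.6],-3.2],[1,[-22.5,-10,-2.6],-4],[1,[-27,-12,-2.6],-4.8],[1,[-31,-14,-2.6],-5.4],[1,[-35,-15.6,-2.6],-5.83],[1,[-37.5,-16.8,-2.6],-5.83],[1,[-38.1,-17,-2.6],-5.83],[1,[-38.1,-17,-2.6],-5.83]]'; python3 - <<'E'
from h import *
import cv2
p=manip.camera_params('wrist');im=manip.camera('wrist');cv2.imwrite('pics/w1.png',im[:,:,::-1]);st();print(p)
np.save('w1.npy',p)
print(proj('wrist',[494,214,161]),proj('wrist',[494,214,86]))
E
```

```text
clock: 1.35
eef_pos: [493.8, 213.8, 245.1]
eef_rot: [-3.142, -0.001, -3.009]
wrist_force: [0.1, 1.0, 0.1]
finger_gap: 94.4
finger_force: 0.0
('clock', np.float64(1.4))
('joints', array([ 0.342,  0.254,  1.519,  0.   ,  1.369, -1.363]))
('eef_pos', array([493.274, 214.511, 245.213]))
('eef_rot', array([ 3.142e+00, -1.000e-03, -3.008e+00]))
('wrist_force', array([0.297, 0.478, 0.11 ]))
('moment', array([-0.008,  0.011, -0.012]))
('finger_gap', np.float64(94.357))
('finger_force', np.float64(0.0))
{'fovy': 62.45187649631203, 'cx': 275.1134985636423, 'cy': 211.22776648037544, 'origin': array([412.69317359, 203.25625785, 410.26623237]), 'attitude': array([2.85537291e+00, 3.55628517e-04, 1.70372038e+00])}
[274.  222.7] [274.3 198.3]
```

View pics/w1.png

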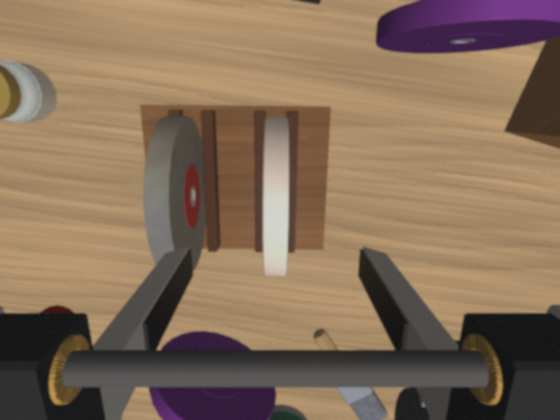

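```bash
python3 - <<'E'
from h import *
p=np.load('w1.npy',allow_pickle=True).item()
for dx in(-4,0,4):
  for y in(214,216):
    a=np.array([.991,.134,0]);C=np.array([494,y,86])+dx*a
    P=np.array([proj('wrist',C+75*(np.cos(t)*a+np.sin(t)*np.array([0,0,1])),p) for t in np.linspace(0,6.28,100)])
    print(dx,y,P[:,1].min(),P[:,1].max(),P[P[:,1].argmin()],P[P[:,1].argmax()])
print(go(494,215.8,154.5))
E
```

```text
-4 214 112.8 273.1 [275.  112.8] [275.2 273.1]
-4 216 113.1 273.3 [277.2 113.1] [277.3 273.3]
0 214 117.4 277.0 [275.  117.4] [275.2 277. ]
0 216 117.7 277.2 [277.2 117.7] [277.3 277.2]
4 214 121.9 280.9 [275.  121.9] [275.2 280.9]
4 216 122.2 281.2 [277.2 122.2] [277.4 281.2]
(array([-0.09,  0.12,  9.07]), np.float64(0.0))
```

```bash
python3 -m creep '[[1,[-0.05,0.08,2.5],0],[1,[-0.05,0.08,5.5],0],[1,[-0.05,0.08,7.8],0],[1,[-0.05,0.08,8.8],0],[0.2,[-0.05,0.08,8.8],0],[-0.2,[-0.05,0.08,8.8],0],[-0.6,[-0.05,0.08,8.8],0],[-1,[-0.05,0.08,8.8],0],[-1,[-0.05,0.08,8.8],0],[-1,[-0.05,0.08,8.8],0]]' 45; python3 -c "
from h import *;st()"
```

```text
clock: 2.4
eef_pos: [494.1, 215.0, 157.7]
eef_rot: [3.142, 0.0, -3.008]
wrist_force: [-0.1, 0.4, -0.8]
finger_gap: 49.6
finger_force: 0.0
('clock', np.float64(2.4))
('joints', array([ 0.342,  0.334,  1.626, -0.   ,  1.181, -1.362]))
('eef_pos', array([494.146, 214.98 , 157.728]))
('eef_rot', array([ 3.142,  0.   , -3.008]))
('wrist_force', array([-0.147,  0.436, -0.844]))
('moment', array([ 0.023, -0.004, -0.019]))
('finger_gap', np.float64(49.566))
('finger_force', np.float64(0.0))
```

```bash
python3 -m creep '[[-1,[0,0,0],0],[-1,[0,0,0],0],[-1,[0,0,0],0],[-1,[0,0,0],0],[-1,[0,0,0],0],[-1,[0,0,0],0],[-1,[0,0,0],0],[-1,[0,0,0],0],[-1,[0,0,0],0]]' 45
```

```text
clock: 3.3
eef_pos: [494.0, 214.9, 157.4]
eef_rot: [-3.141, -0.0, -3.008]
wrist_force: [0.2, -1.0, -0.0]
finger_gap: 19.6
finger_force: 45.0
```

```bash
python3 -m creep '[[-1,[0,0,-0.5],0],[-1,[0,0,-1.5],0],[-1,[0,0,-3.5],0],[-1,[0,0,-6],0],[-1,[0,0,-9],0],[-1,[0,0,-12],0],[-1,[0,0,-14.5],0],[-1,[0,0,-16],0],[-1,[0,0,-16.7],0],[-1,[0,0,-16.7],0]]' && python3 -c "
from h import *
print(go(545,-170,325,3.484))"
```

```text
clock: 4.3
eef_pos: [494.0, 215.1, 325.1]
eef_rot: [3.141, 0.001, -3.008]
wrist_force: [-0.6, -0.4, -6.7]
finger_gap: 19.7
finger_force: 45.0
(array([  0.1 , -38.84,  -0.  ]), np.float64(-2.39))
```

```bash
python3 -m creep '[[-1,[0,-0.7,0],0],[-1,[0,-2.5,0],0],[-1,[0,-5.5,0],-0.3],[-1,[0,-9.5,0],-0.6],[-1,[0,-14,0],-0.9],[-1,[0,-18.5,0],-1.2],[-1,[0,-23,0],-1.5],[-1,[0,-27.5,0],-1.8],[-1,[0,-32,0],-2.1],[-1,[0,-35.5,0],-2.4],[-1,[0,-37.8,0],-2.4],[-1,[0.1,-38.8,0],-2.4]]'; python3 - <<'E'
from h import *
import cv2
p=manip.camera_params('wrist');w=manip.camera('wrist')[:,:,::-1];s=manip.camera('scene')[:,:,::-1];np.save('w2.npy',p)
cv2.imwrite('pics/w2.png',w);cv2.imwrite('pics/s2.png',s)
st()
cv2.imwrite('pics/m2.png',np.hstack([cv2.resize(w,(560,420)),cv2.resize(s[140:245,120:180],(240,420),interpolation=cv2.INTER_CUBIC)]))
for q in[(564.3,-235.5,168),(582.8,-287.3,165)]:print(proj('wrist',q,p))
E
```

```text
clock: 5.5
eef_pos: [544.4, -172.0, 322.9]
eef_rot: [3.14, -0.002, -2.8]
wrist_force: [0.1, 0.3, -6.7]
finger_gap: 19.2
finger_force: 45.0
('clock', np.float64(5.6))
('joints', array([-0.368,  0.294,  1.291, -0.   ,  1.559, -2.28 ]))
('eef_pos', array([ 544.47 , -170.611,  323.386]))
('eef_rot', array([ 3.14e+00, -1.00e-03, -2.80e+00]))
('wrist_force', array([-0.61 ,  0.209, -6.049]))
('moment', array([ 0.176, -0.012,  0.003]))
('finger_gap', np.float64(19.342))
('finger_force', np.float64(44.957))
[204.9 196.4]
[148.2 195.7]
```

View pics/m2.png

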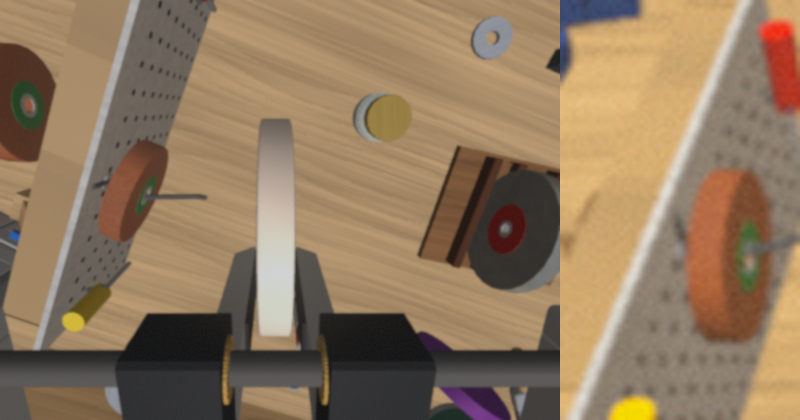

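```bash
python3 - <<'E'
import cv2
w=cv2.imread('pics/w2.png');cv2.imwrite('pics/c3.png',cv2.resize(w[150:240,90:220],None,fx=6,fy=6,interpolation=cv2.INTER_CUBIC))
E
```

```text
(no output)
```

View pics/c3.png

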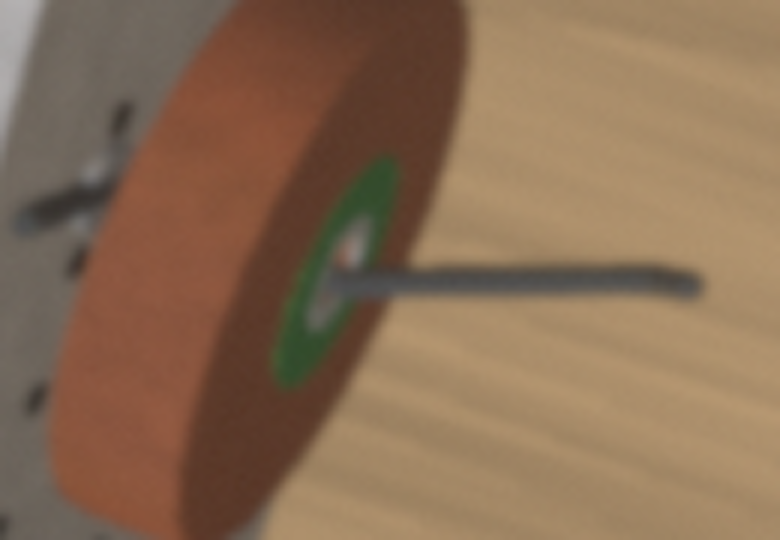

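```bash
python3 - <<'E'
from h import *
p=np.load('w2.npy',allow_pickle=True).item()
e=pl('w',199.2,196.2,165,p);b=pl('w',146.7,197.2,165,p);t=pl('w',206,197.5,168,p)
print(e,b,t,np.linalg.norm(e-b),np.arctan2(-(e-b)[0],(e-b)[1]))
print('hub',pl('w',146.3,195,161,p))
# wheel rim in image predicted
s=manip.read_state();print(proj('w',s['eef_pos']-[0,0,71.4-75],p))
# board top edge pts
print(pl('w',137,0,203,p),pl('w',41,340,203,p))
E
```

```text
[ 566.9 -241.1  165. ] [ 584.7 -288.3  165. ] [ 565.  -234.2  168. ] 50.444821339757006 0.3606268166308022
hub [ 584.1 -290.3  161. ]
[277.5 276.4]
[ 428.9 -319.5  203. ] [ 743.2 -340.1  203. ]
```

```bash
python3 - <<'E'
from h import *
p=np.load('w2.npy',allow_pickle=True).item()
for d in(-4,0,4):
    a=np.array([-.942,-.335,0]);C=np.array([544.45,-170.7,323.4-71.4])+d*a
    P=np.array([proj('w',C+75*(np.cos(t)*a+np.sin(t)*np.array([0,0,1]))) if 0 else proj('w',C+75*(np.cos(t)*a+np.sin(t)*np.array([0,0,1])),p) for t in np.linspace(0,6.28,100)])
    print(d,P[:,1].min(),P[:,1].max(),P[P[:,1].argmin()],P[P[:,1].argmax()])
print(go(552,-202,239,3.487))
E
```

```text
-4 127.0 344.5 [276.7 127. ] [276.9 344.5]
0 120.9 339.2 [276.7 120.9] [276.9 339.2]
4 114.6 333.9 [276.7 114.6] [276.8 333.9]
(array([ 0.33, -3.22,  8.44]), np.float64(-0.04))
```

```bash
python3 -m creep '[[-1,[0.02,-0.3,0.6],0],[-1,[0.08,-1,2],0],[-1,[0.15,-1.8,4],0],[-1,[0.2,-2.6,6],0],[-1,[0.23,-3.1,7.6],0],[-1,[0.23,-3.2,8.3],0],[-1,[0.23,-3.2,8.4],0],[-1,[0.23,-3.2,8.4],0],[-1,[0.23,-3.2,8.4],0]]'; python3 - <<'E'
from h import *
import cv2
st();p=manip.camera_params('wrist');w=manip.camera('wrist')[:,:,::-1];s=manip.camera('scene')[:,:,::-1];np.save('w3.npy',p)
cv2.imwrite('pics/w3.png',w);cv2.imwrite('pics/s3.png',s)
z=lambda im,x,y,W,H:cv2.resize(im[y:y+H,x:x+W],(400,400),interpolation=cv2.INTER_CUBIC)
cv2.imwrite('pics/m3.png',np.hstack([z(w,100,90,200,200),z(s,145,150,80,80)]))
E
```

```text
clock: 6.5
eef_pos: [553.8, -200.3, 241.4]
eef_rot: [-3.141, 0.001, -2.798]
wrist_force: [-0.1, -0.5, -5.9]
finger_gap: 19.3
finger_force: 45.0
('clock', np.float64(6.5))
('joints', array([-0.409,  0.371,  1.375,  0.   ,  1.394, -2.324]))
('eef_pos', array([ 553.764, -200.332,  241.35 ]))
('eef_rot', array([-3.141e+00,  1.000e-03, -2.798e+00]))
('wrist_force', array([-0.131, -0.507, -5.871]))
('moment', array([ 0.064,  0.028, -0.025]))
('finger_gap', np.float64(19.266))
('finger_force', np.float64(44.957))
```

View pics/m3.png

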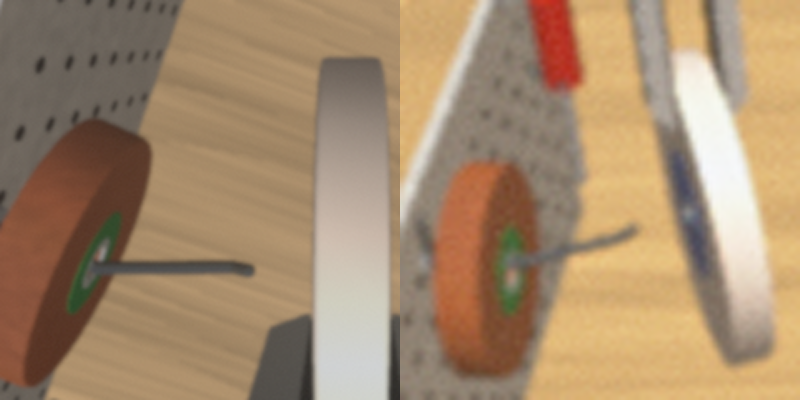

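```bash
python3 - <<'E'
from h import *
p=np.load('w3.npy',allow_pickle=True).item()
s=manip.read_state();r=R.from_euler('xyz',s['eef_rot']).inv()
for n,u,v,z in[('tip',225,225,168),('elbow',220,223,165),('bend',147.5,224,165)]:
    P=pl('w',u,v,z,p);print(n,P,r.apply(P-s['eef_pos']).round(1))
f=s['eef_pos']+R.from_euler('xyz',s['eef_rot']).apply([1,-10,71.4])
print('bore face pred',proj('scene',f),'meas 203,192.4; tip sc',pl('scene',191.8,196.2,168), pl('scene',203,192.4,170),f)
E
```

```text
tip [ 565.1 -235.   168. ] [  1.  -36.3  73.2]
elbow [ 566. -239.  165.] [  1.5 -40.4  76.2]
bend [ 584.7 -288.9  165. ] [  0.7 -93.7  76.3]
bore face pred [202.8 192.5] meas 203,192.4; tip sc [ 566.5 -234.9  168. ] [ 556.1 -209.7  170. ] [ 556.20329524 -210.23309472  169.80620948]
```

```bash
python3 -m creep '[[-1,[0,0,0.15],0],[-1,[0,-0.2,0.3],0],[-1,[0,-0.5,0.3],0],[-1,[0,-0.8,0.3],0],[-1,[0,-1.1,0.3],0],[-1,[0,-1.4,0.3],0],[-1,[0,-1.7,0.3],0],[-1,[0,-1.9,0.3],0],[-1,[0,-2.1,0.3],0],[-1,[0,-2.1,0.3],0]]'; python3 -m creep '[[-1,[0,-0.15,0],0],[-1,[0,-0.3,0],0],[-1,[0,-0.45,0],0],[-1,[0,-0.6,0],0],[-1,[0,-0.75,0],0],[-1,[0,-0.9,0],0],[-1,[0,-0.9,0],0]]'
```

```text
clock: 7.6
eef_pos: [560.6, -220.6, 237.4]
eef_rot: [-3.142, -0.0, -2.798]
wrist_force: [0.8, 0.2, -5.4]
finger_gap: 19.6
finger_force: 45.0
clock: 8.3
eef_pos: [563.6, -229.0, 237.4]
eef_rot: [-3.142, -0.0, -2.798]
wrist_force: [-0.2, -0.9, -5.8]
finger_gap: 19.3
finger_force: 45.0
```

```bash
python3 - <<'E'
from h import *
import cv2
st();w=manip.camera('wrist')[:,:,::-1];s=manip.camera('scene')[:,:,::-1]
cv2.imwrite('pics/w4.png',w);cv2.imwrite('pics/s4.png',s)
z=lambda im,x,y,W,H:cv2.resize(im[y:y+H,x:x+W],(400,400),interpolation=cv2.INTER_CUBIC)
cv2.imwrite('pics/m4.png',np.hstack([z(w,120,90,200,200),z(s,145,150,80,80)]))
E
```

```text
('clock', np.float64(8.3))
('joints', array([-0.446,  0.419,  1.318, -0.   ,  1.404, -2.36 ]))
('eef_pos', array([ 563.629, -229.009,  237.398]))
('eef_rot', array([-3.142, -0.   , -2.798]))
('wrist_force', array([-0.19 , -0.907, -5.829]))
('moment', array([ 0.037,  0.005, -0.025]))
('finger_gap', np.float64(19.312))
('finger_force', np.float64(44.957))
```

View pics/m4.png

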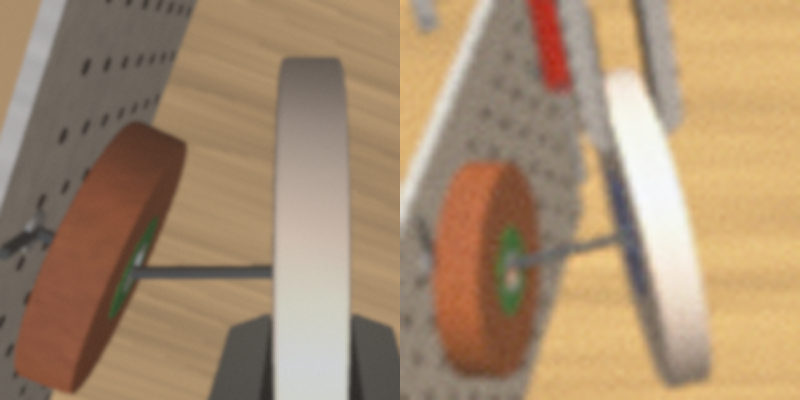

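```bash
python3 -m creep '[[-1,[0,0,-0.1],0],[-1,[0,-0.15,-0.1],0],[-1,[0,-0.3,-0.1],0],[-1,[0,-0.45,-0.1],0],[-1,[0,-0.6,-0.1],0],[-1,[0,-0.75,-0.1],0],[-1,[0,-0.9,-0.1],0],[-1,[0,-1.0,-0.1],0]]'; python3 -m creep '[[-1,[0,-0.2,0],0],[-1,[0,-0.4,0],0],[-1,[0,-0.6,0],0],[-1,[0,-0.8,0],0],[-1,[0,-1.0,0],0],[-1,[0,-1.2,0],0],[-1,[0,-1.2,0],0]]'; python3 - <<'E'
from h import *
s=manip.read_state()
B=np.array([583.8,-287.8]);O=B-40*np.array([.066,.998])
c=R.from_euler('xyz',s['eef_rot']).apply([1,0,71.4])+s['eef_pos']
d=c[:2]-O;print(c.round(1),'hook x',-(d@[.066,.998]).round(1),'lateral(+wx)',(d@[.998,-.066]).round(1))
E
```

```text
clock: 9.2
eef_pos: [567.0, -238.4, 238.4]
eef_rot: [3.142, -0.0, -2.798]
wrist_force: [0.5, 0.9, -5.4]
finger_gap: 19.7
finger_force: 45.0
clock: 9.9
eef_pos: [571.1, -249.8, 238.4]
eef_rot: [-3.142, -0.0, -2.798]
wrist_force: [0.4, -0.3, -6.6]
finger_gap: 19.4
finger_force: 45.0
[ 570.1 -250.1  167. ] hook x -76.7 lateral(+wx) -16.1
```

```bash
cat >>h.py <<'E'
n=np.array([.066,.998]);O=np.array([583.8,-287.8])-40*n;PSI=np.pi-.066
def wp(L,off=1.0,s=None):
    s=s or manip.read_state();r=R.from_euler('xyz',s['eef_rot'])
    for xh,lat,ph,z in L:
        ps=PSI+ph;c=O+xh*n+lat*np.array([.998,-.066])
        t=np.array([c[0]-off*np.cos(ps),c[1]-off*np.sin(ps),z+71.4])
        print(xh,go(*t,ps))
def where(off=1.0):
    s=manip.read_state();c=R.from_euler('xyz',s['eef_rot']).apply([off,0,71.4])+s['eef_pos'];d=c[:2]-O
    print('xh %.1f lat %.1f z %.1f phi %.3f'%(d@n,d@[.998,-.066],c[2],(s['eef_rot'][2]-PSI+np.pi)%(2*np.pi)-np.pi),s['wrist_force'].round(1),s['moment'].round(2))
E
python3 -c "
from h import *
where();wp([(76.7,-16.1,.41,165),(68,-12.3,.3,165),(58,-7.9,.2,165),(48,-3.7,.13,165),(40,-1,.1,165),(33,0,.04,165),(29,0,0,165)])"
```

```text
xh 76.7 lat -16.1 z 167.0 phi 0.409 [ 0.4 -0.3 -6.6] [ 0.05 -0.05  0.07]
76.7 (array([-0. , -0. ,  0.2]), np.float64(-0.01))
68 (array([-0.01, -0.96,  0.2 ]), np.float64(1.25))
58 (array([-0.01, -2.06,  0.2 ]), np.float64(2.4))
48 (array([ 0.  , -3.16,  0.2 ]), np.float64(3.2))
40 (array([ 0.08, -4.  ,  0.2 ]), np.float64(3.54))
33 (array([ 0.26, -4.69,  0.2 ]), np.float64(4.23))
29 (array([ 0.43, -5.06,  0.2 ]), np.float64(4.69))
```

```bash
python3 -m creep '[[-1,[0,0,0.1],0],[-1,[0,-0.1,0.2],0.1],[-1,[0,-0.25,0.2],0.3],[-1,[0,-0.4,0.2],0.5],[-1,[0,-0.55,0.2],0.7],[-1,[0,-0.7,0.2],0.9],[-1,[0,-0.85,0.2],1.1],[-1,[0,-0.96,0.2],1.25],[-1,[0,-0.96,0.2],1.25]]'; python3 -m creep '[[-1,[0.02,-0.15,0],0.15],[-1,[0.03,-0.3,0],0.3],[-1,[0.05,-0.45,0],0.45],[-1,[0.07,-0.6,0],0.6],[-1,[0.09,-0.75,0],0.8],[-1,[0.1,-0.9,0],1.0],[-1,[0.12,-1.05,0],1.15],[-1,[0.12,-1.1,0],1.15],[-1,[0.12,-1.1,0],1.15]]';python3 -c "
from h import *
where();wp([(58,-7.9,.2,165),(48,-3.7,.13,165),(40,-1,.1,165),(33,0,.04,165),(29,0,0,165)])"
```

```text
clock: 10.8
eef_pos: [574.2, -258.7, 236.4]
eef_rot: [3.142, -0.0, -2.908]
wrist_force: [-0.0, 1.1, -6.5]
finger_gap: 19.5
finger_force: 45.0
clock: 11.7
eef_pos: [575.8, -269.5, 236.5]
eef_rot: [3.142, 0.0, -3.007]
wrist_force: [1.7, 1.1, -6.1]
finger_gap: 19.3
finger_force: 45.0
xh 57.6 lat -10.2 z 165.1 phi 0.200 [ 1.7  1.1 -6.1] [ 0.41 -0.43  0.01]
58 (array([-0.23, -0.  ,  0.01]), np.float64(0.0))
48 (array([-0.45, -1.07,  0.01]), np.float64(0.81))
40 (array([-0.55, -1.91,  0.01]), np.float64(1.15))
33 (array([-0.51, -2.63,  0.01]), np.float64(1.84))
29 (array([-0.43, -3.02,  0.01]), np.float64(2.29))
```

```bash
python3 -m creep '[[-1,[-0.12,0,0],0],[-1,[-0.23,0,0],0],[-1,[-0.27,-0.15,0],0.1],[-1,[-0.3,-0.3,0],0.25],[-1,[-0.33,-0.45,0],0.35],[-1,[-0.36,-0.6,0],0.45],[-1,[-0.39,-0.75,0],0.6],[-1,[-0.42,-0.9,0],0.7],[-1,[-0.45,-1.07,0],0.8],[-1,[-0.45,-1.07,0],0.8]]';python3 -c "
from h import *
where();wp([(48,-3.7,.13,165),(40,-1,.1,165),(33,0,.04,165),(29,0,0,165)])"
```

```text
clock: 12.7
eef_pos: [581.5, -279.8, 236.4]
eef_rot: [-3.142, -0.0, -3.078]
wrist_force: [0.1, -0.3, -6.9]
finger_gap: 19.4
finger_force: 45.0
xh 47.7 lat -3.8 z 165.0 phi 0.130 [ 0.1 -0.3 -6.9] [ 0.12  0.01 -0.02]
48 (array([-0.01,  0.03, -0.  ]), np.float64(-0.0))
40 (array([-0.18, -0.8 , -0.  ]), np.float64(0.34))
33 (array([-0.18, -1.52, -0.  ]), np.float64(1.03))
29 (array([-0.13, -1.92, -0.  ]), np.float64(1.48))
```

```bash
python3 -m creep '[[-1,[-0.02,-0.1,0],0.05],[-1,[-0.05,-0.2,0],0.1],[-1,[-0.08,-0.35,0],0.15],[-1,[-0.11,-0.5,0],0.2],[-1,[-0.15,-0.65,0],0.3],[-1,[-0.18,-0.8,0],0.35],[-1,[-0.18,-0.8,0],0.35]]';python3 -m creep '[[-1,[0,-0.05,0],0.1],[-1,[0,-0.1,0],0.2],[-1,[0,-0.15,0],0.3],[-1,[0,-0.2,0],0.4],[-1,[0,-0.25,0],0.5],[-1,[0,-0.3,0],0.6],[-1,[0,-0.3,0],0.6]]';python3 -c "
from h import *
where();wp([(40,-1,.1,165),(33,0,.04,165),(29,0,0,165)])"
```

```text
clock: 13.4
eef_pos: [583.9, -287.8, 236.3]
eef_rot: [-3.141, 0.0, -3.108]
wrist_force: [0.1, 0.8, -6.4]
finger_gap: 19.8
finger_force: 45.0
clock: 14.1
eef_pos: [583.9, -290.5, 236.5]
eef_rot: [-3.141, 0.0, 3.122]
wrist_force: [0.7, 0.7, -6.0]
finger_gap: 19.9
finger_force: 45.0
xh 37.2 lat -0.7 z 165.1 phi 0.047 [ 0.7  0.7 -6. ] [ 0.33 -0.11 -0.03]
40 (array([0.02, 0.28, 0.01]), np.float64(-0.61))
33 (array([-0.05, -0.43,  0.01]), np.float64(0.08))
29 (array([-0.03, -0.83,  0.01]), np.float64(0.54))
```

```bash
python3 -m creep '[[-1,[-0.01,-0.1,0],0.15],[-1,[-0.02,-0.2,0],0.3],[-1,[-0.03,-0.3,0],0.45],[-1,[-0.03,-0.4,0],0.54],[-1,[-0.03,-0.5,0],0.54],[-1,[-0.03,-0.5,0],0.54]]';python3 -m creep '[[-1,[0,-0.05,0],0],[-1,[0,-0.1,0],0],[-1,[0,-0.1,0],0]]'; python3 -m creep '[[-1,[0,-0.05,0],0],[-1,[0,-0.1,0],0],[-1,[0,-0.1,0],0]]';python3 -c "
from h import *
where()"
```

```text
clock: 14.7
eef_pos: [584.1, -295.6, 236.5]
eef_rot: [-3.141, 0.0, 3.076]
wrist_force: [-0.4, 1.5, -5.3]
finger_gap: 19.5
finger_force: 45.0
clock: 15.0
eef_pos: [584.1, -296.5, 236.5]
eef_rot: [-3.142, 0.0, 3.076]
wrist_force: [-0.4, 2.0, -7.1]
finger_gap: 19.8
finger_force: 45.0
clock: 15.3
eef_pos: [584.0, -297.5, 236.5]
eef_rot: [-3.142, 0.0, 3.076]
wrist_force: [-0.8, 1.8, -5.7]
finger_gap: 19.6
finger_force: 45.0
xh 30.4 lat -0.2 z 165.1 phi 0.000 [-0.8  1.8 -5.7] [ 0.39 -0.01  0.01]
```

```bash
for i in 1 2; do python3 -m creep '[[-1,[0,-0.04,0],0],[-1,[0,-0.08,0],0],[-1,[0,-0.08,0],0]]' | grep -E "eef_pos|wrist"; done; python3 -c "
from h import *
where()"
```

```text
eef_pos: [584.0, -298.2, 236.5]
wrist_force: [-0.5, 1.8, -5.4]
eef_pos: [583.9, -298.8, 236.5]
wrist_force: [-0.2, 4.8, -5.0]
xh 29.1 lat -0.2 z 165.1 phi 0.000 [-0.2  4.8 -5. ] [1.08 0.01 0.02]
```

```bash
python3 -m creep '[[-1,[0,0.05,0],0],[-1,[0,0.05,0.05],0],[-1,[0,0.05,0.1],0],[-1,[0,0.05,0.15],0],[-1,[0,0.05,0.2],0],[-1,[0,0.05,0.25],0],[-1,[0,0.05,0.3],0],[-1,[0,0.05,0.3],0]]' ;for i in 1 2; do python3 -m creep '[[-1,[0,0,0.03],0],[-1,[0,0,0.05],0],[-1,[0,0,0.05],0]]' | grep -E "eef_pos|wrist"; done; python3 -c "
from h import *
where()"
```

```text
clock: 16.7
eef_pos: [583.9, -298.6, 233.3]
eef_rot: [-3.142, -0.0, 3.076]
wrist_force: [-0.3, 1.8, -6.4]
finger_gap: 19.7
finger_force: 45.0
eef_pos: [583.9, -298.5, 232.9]
wrist_force: [0.1, 2.0, -4.8]
eef_pos: [584.0, -298.5, 232.7]
wrist_force: [-0.1, 1.7, -2.5]
xh 29.3 lat -0.1 z 161.3 phi 0.000 [-0.1  1.7 -2.5] [ 0.5  -0.06  0.02]
```

```bash
python3 -m creep '[[-1,[0,0,0.03],0],[-1,[0,0,0.03],0]]'; python3 -m creep '[[-0.5,[0,0,0],0],[-0.5,[0,0,0],0],[-0.5,[0,0,0],0],[-0.4,[0,0,0],0],[-0.4,[0,0,0],0]]';  python3 - <<'E'
from h import *
import cv2
where();w=manip.camera('wrist')[:,:,::-1];s=manip.camera('scene')[:,:,::-1];p=manip.camera_params('wrist')
np.save('w5.npy',p);cv2.imwrite('pics/w5.png',w)
cv2.imwrite('pics/m5.png',np.hstack([w[:400,100:450],cv2.resize(s[140:240,130:230],(400,400),interpolation=cv2.INTER_CUBIC)]))
E
```

```text
clock: 17.5
eef_pos: [584.0, -298.6, 232.6]
eef_rot: [-3.141, 0.001, 3.076]
wrist_force: [-1.2, 3.2, -0.3]
finger_gap: 19.3
finger_force: 45.0
clock: 18.0
eef_pos: [583.9, -298.6, 232.2]
eef_rot: [-3.141, 0.0, 3.076]
wrist_force: [0.7, 0.5, 0.3]
finger_gap: 28.1
finger_force: 0.0
xh 29.2 lat -0.2 z 160.8 phi 0.000 [0.7 0.5 0.3] [ 0.03  0.01 -0.01]
```

View pics/m5.png

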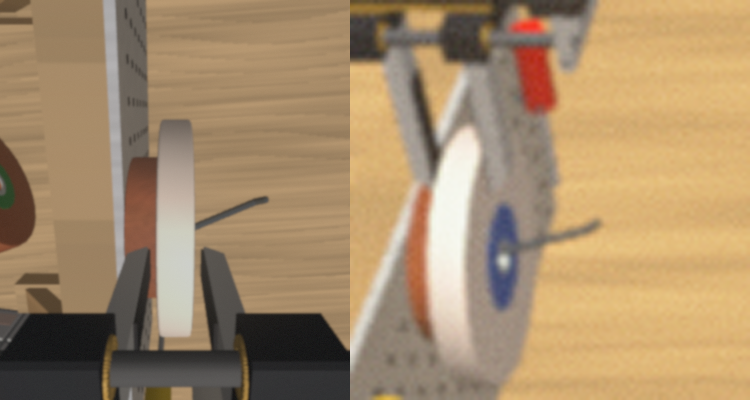

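```bash
python3 -m creep '[[0,[0,0,0],0],[0,[0,0,0],0],[0,[0,0,-0.5],0],[0,[0,0,-2],0],[0,[0,0,-4],0],[0,[0,0,-6],0],[0,[0,0,-8],0],[0,[0,0,-9],0],[0,[0,0,-9],0]]'; python3 - <<'E'
from h import *
import cv2
where();p=manip.camera_params('wrist');w=manip.camera('wrist')[:,:,::-1];s=manip.camera('scene')[:,:,::-1]
for xh,r in((0,50),(20,50),(20,75),(40,75)):
    q=np.r_[O+xh*n,161+r] ; print(xh,r,proj('w',q,p))
print('board top',proj('w',np.r_[O,203],p))
cv2.imwrite('pics/m6.png',np.hstack([cv2.resize(w[60:260,120:320],(400,400),interpolation=cv2.INTER_CUBIC),cv2.resize(s[140:240,130:230],(400,400),interpolation=cv2.INTER_CUBIC)]))
E
```

```text
clock: 19.0
eef_pos: [584.2, -298.6, 323.6]
eef_rot: [-3.141, 0.002, 3.076]
wrist_force: [0.4, 0.1, -0.8]
finger_gap: 47.0
finger_force: 0.0
xh 29.1 lat 0.2 z 252.2 phi 0.000 [ 0.4  0.1 -0.8] [ 0.01 -0.03 -0.02]
0 50 [239.8 209.7]
20 50 [263.8 209.7]
20 75 [262.7 218.9]
40 75 [288.8 218.9]
board top [240.8 207.1]
```

View pics/m6.png

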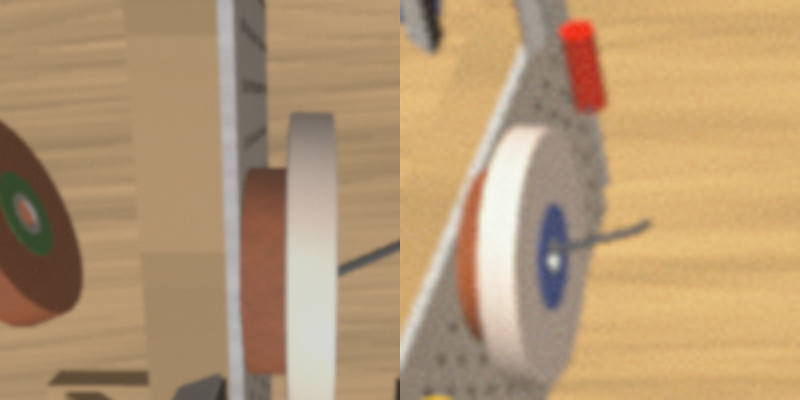

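```bash
python3 -c "
from cell import manip
print(manip.sign_off())"
```

```text
the job is handed in; nothing more can be done
None
```

The white wheel hangs on the hook closed up against the small wheel, which sits about 1 mm off the board in the last picture; the gripper has let go, no contact force I read went above about 5 N, and I handed the job in about 19 s into the 67 s allowed (the sign-off gave no verdict).

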